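# Lock a casting mould in its cam clamp

### The arm

A 6-joint arm with a two-finger parallel gripper is mounted at the origin on a cart in front of the work surface, level with it; the furniture and walls round the work are solid. World frame = base frame: x ahead of the robot, y to its left, z up, the work surface at z = 0. Lengths are in m, angles in rad, forces in N, time in s.
With the tool pointing down it reaches from about 0.35 to 0.95 m from the base axis. Payload 17.4 kg.
Tool frame: the origin (TCP) lies midway between the tips of the shut fingers; the grasp point (between the pads) lies 19 mm behind it; y points along the fingers, z is the direction in which the jaws open and shut, and the axes are right-handed (so a half turn about y gives the same grasp; the last joint's range is limited). The gripper opens to 93 mm and grips with 3 to 60 N. Pads are 15 mm wide; open, the fingers measure 128 mm over their backs; the gripper's body (75 mm by 188 mm) begins 65 mm behind the grasp point.
Start: joints at [1.279, 0.116, 1.442, -0, 1.584, -0.038], TCP at [0.169, 0.653, 0.219] pointing down, gripper open.
Joint ranges: [-2.83, 2.83], [-0.83, 2.19], [0.07, 2.5], [-1.14, 4.28], [0.01, 3], [-2.97, 2.97]. Speed limits (rad/s): [1.89, 1.89, 2.22, 3.14, 3.14, 3.14].

### API

Orientations are given as a unit quaternion [x, y, z, w].
In Python, from station import arm, eyes, ticket gives the robot as it stands.
- The arm moves only by the tool apply_moves, never from a script. Its argument "commands" is a list of rows, each a list of 4 numbers: the shift along the tool's x, y, z in mm, then the turn about the tool's y in rad. In form: [[tx, ty, tz, yaw], ...]. A call has 1 to 20 rows; each row is the pose to reach, as a shift and turn from the pose commanded when the call began, along the tool's axes at that moment; what a row does not reach only later rows make up. A row lasts 1/12 s, in which the tool goes at most 41.7 mm and 7.16 degrees, less where a joint would pass 70% of its speed; a pose out of reach is approached as far as the arm can. A call with a gripper value outside its range is refused whole. "jaw" is the closure, from -1 (fully open) to 1 (shut), set as the call begins (left out, the last holds). The fingers move at their own pace and stop on an object; the grip force is fixed at half the most. Time passes only in rows, so rows that repeat a pose let the fingers close. It gives the time, the measured TCP pose, the force and the opening at its end, in the units of the state.
- arm.sense(): the state, without advancing time (a new reading comes with each control period).
- eyes.grab_frame(name): name is "scene" or "top"; returns (picture, depth): 400x640x3 uint8, red, green, blue; 400x640 float32, m along the optical axis (not along the pixel's ray), 0 where there is no reading.
- eyes.camera_info(name): a dict with "fovy" (degrees; the focal length in pixels is half the picture's height over the tangent of half this angle, whatever the lens; pixels are square), "cx", "cy" (the principal point, pixels), "k1" (the pictures are not rectified: a ray, as slopes to the right and down, at radius r is drawn at 1 + k1 r^2 times it, then the intrinsics apply), "rvec" (rotation vector, rad) and "tvec" (3), from world to camera coordinates, as OpenCV has them. Camera axes: x right, y down, z forward; pixel columns grow to the right and rows downward; lengths in m; the calibration is good to about 2 mm. A picture is of the moment at which its call begins. camera_info takes no time and is no camera call.
- ticket.sign_off(): hands the job in, once; it reports no verdict.
The state is a dict: "clock": time; "qpos": joint angles; "qd": joint speeds; "effort": joint torques, N m; "tcp_pos": TCP position; "tool_rot": TCP orientation; "ft_force": force on the tool from outside, world axes, zero at the start; "wrist_torque": the same for the moment, N m; "gripper_width": finger opening in m.
Only numpy, scipy, OpenCV 4.12 (cv2) and the standard library are available. Lean on these libraries where they do the work, as an engineer would, in place of code of your own. Each camera call takes 0.05 s, during which the arm holds its last target.

### The job

Clamp the square casting mould in its fixture, ready for filling, by pushing with the fingers alone: push the mould along its channel until it sits fully home against the end stop, swing the strap over it until the slot in the strap's end has closed right round the stud, then push the cam lever all the way down so that it locks and the strap presses on the mould. Push no harder than the parts need, never forcing them. Nothing has to be gripped: do not lift the mould, and leave the other things on the bench where they are.

Things in the scene. Friction and masses are not known exactly. Their poses are not given: they have to be found in the camera images.
- fixture: Clamping fixture on the bench (does not move): grey painted plate with a channel for the mould. Origin at bench height below the mould's home place; x along the channel to the end stop (roughly away from the robot), y left, z up. Plate x -60 to 46, y -115 to 100 mm, top z = 12 mm. Rails 10 mm high on it, inner faces y = +-29 mm, x -57 to 27 mm; stop bar 20 mm high on it, face at x = 27 mm.
- strap_pivot (a point): On the axis of the strap's upright post, 74 mm above the bench; in the fixture's frame at (0, -92, 74) mm. The bolt head on top ends at z = 92 mm.
- lever_pin (a point): Middle of the cam lever's level pin (along the fixture's y) on top of the 10 mm thick stud; in the fixture's frame at (0, 78, 96.5) mm.
- mould: Closed two-part aluminium casting mould, a block 54 x 54 x 46 mm, about 0.45 kg, loose on the plate between the rails (2 mm play each side), top at z = 58 mm. Origin at the centre of its underside, axes parallel to the fixture's. Starts 15 to 30 mm short of the stop; fully home when its origin is at x = 0 in the fixture's frame, far face on the stop. Slides with a few N.
- strap (a joint): Swing of the steel strap about its upright post, rad. 0: across the mould, pointing along the fixture's +y, the bottom of the slot in its end on the stud (a hard stop). Growing: swung open to the fixture's -x (towards the robot); at q it points along (-sin q, cos q) in the fixture's frame. Starts 1.15 to 1.55. Turns with about 0.1 N m of friction and stays where it is left.
- strap_bar: The strap: steel bar 24 mm wide, z = 66 to 82 mm, reaching 192 mm from the post's axis. Origin on that axis at z = 74 mm, y along the strap to its free end, z up. A rubber foot 22 mm across under it, 92 mm from the axis, passes 1.8 mm above the mould. The slot for the stud is 14 mm wide, 170 mm from the axis, open on the strap's +x side. The free end can dip 4 mm under the cam.
- lever (a joint): Angle of the cam lever about its pin, rad. 0: open, rising from the pin to the fixture's -x, 60 degrees above level. Growing: its free end goes down. 0.96: fully down on its stop, 5 degrees above level. Starts 0 to 0.25. Needs 0.35 to 0.5 N m, stays where it is left. When down its cam holds the strap's end 4 mm lower, locked. Push it down from above.
- lever_tip (a point): Free end of the cam lever, on its middle line, 116 mm from the pin, in the fixture's plane y = 78 mm. The outer 50 mm of the lever are a black grip 20 mm wide and 12 mm thick, centred on the line from pin to tip.
- mixing_cup: Bystander: empty clear plastic mixing cup, 91 mm across, 100 mm high, standing right of the fixture; origin at the centre of its underside.
- stir_stick: Bystander: flat wooden stirring stick, 18 x 179 x 4 mm, lying behind the fixture; origin at the centre of its underside.
- syringe: Bystander: large syringe, 169 mm long, 40 mm high, lying on the bench right of the mixing cup.
- tape_roll: Bystander: roll of masking tape, 112 mm across, 50 mm high, lying on the card mat behind the mixing cup; origin at the centre of its underside.

How it is judged:
On the way, in this order (a step that is already met when the one before it is completed fails the run):
1. the mould is home against the end stop (within 2 mm) with the strap still open (x of mould in the frame of fixture above -0.002 m and value of joint strap above 0.5 rad), for 0.2 s.
2. the strap is across the mould, its slot round the stud, with the lever still up (value of joint strap below 0.03 rad and value of joint lever below 0.4 rad), for 0.2 s.
3. the cam lever is down (value of joint lever above 0.85 rad), for 0.2 s.
At the end, for the whole second after the job is handed in: The mould stands flat and still on the plate within 2 mm of the end stop, the strap lies across it with its slot round the stud (within 0.03 rad), the cam lever is down (0.85 rad or more of 0.96) and stays there by itself, and the strap presses on the mould with more than 5 N (x of mould in the frame of fixture above -0.002 m and value of joint strap below 0.03 rad and value of joint lever above 0.85 rad and contact force between strap_bar and mould above 5 N and angle between mould's own z axis and vertical below 0.04 rad and linear speed of mould below 0.01 m/s and velocity of joint lever between -0.05 and 0.05 rad/s); the robot touches nothing.
It fails at once if the mould is lifted or tipped (z of mould in the frame of fixture above 0.02 m or angle between mould's own z axis and vertical above 0.2 rad).
It fails at once if another thing on the bench is moved by more than 20 mm (distance of any of mixing_cup, stir_stick, syringe, tape_roll from where it was at the start of the episode above 0.02 m).
It fails at once if the mould or the fixture is forced: the fingers push on it with more than 35 N (contact force between the fingers and mould above 35 N or contact force between the fingers and fixture above 35 N).
It also fails if it takes over 61 s, if anything falls off the work surface, if the arm or the gripper's body presses on something with over 40 N, if the wrist force passes 120 N, or if a joint passes its speed limit or range.

## Working session

There is one attempt and no reset: what is moved stays moved. The work goes in short steps, Python scripts to look and compute and a tool call to move; the robot and the scene stay as the last step left them, time stands still between calls to the robot, and variables do not carry over. Pictures are saved under pics/ and viewed, and the job is handed in when it is done.

Besides the shell and the picture viewer there is one more tool, called as name([rows], argument=value, ...), one row to a line, values as JSON. apply_moves: Moves the arm, as the interface text tells. Its arguments: {"type":"object","properties":{"commands":{"type":"array","items":{"type":"array","items":{"type":"number"}}},"jaw":{"type":"number"}},"required":["commands"]}

```bash
ls; mkdir -p pics
python3 - <<'E'
from station import arm, eyes, ticket
import cv2, numpy as np
print(arm.sense())
for n in ("scene","top"):
    p,d=eyes.grab_frame(n); print(n,eyes.camera_info(n))
    cv2.imwrite(f"pics/{n}0.png",p[:,:,::-1]); np.savez(f"{n}0.npz",p=p,d=d)
E
```

```text
pics
{'clock': 0.0, 'qpos': array([ 1.27921438e+00,  1.16488614e-01,  1.44227585e+00, -4.42698619e-06,
        1.58401527e+00, -3.77518944e-02]), 'qd': array([ 0.00017825,  0.00011887,  0.00087304,  0.0006478 ,  0.00100897,
       -0.0008654 ]), 'effort': array([-1.70627020e-03, -7.21248937e+01, -6.22633839e+01,  7.80397095e-02,
        2.34313501e-02, -5.93679056e-05]), 'tcp_pos': array([0.16941839, 0.65317221, 0.21789684]), 'tool_rot': array([ 0.70183374, -0.08956901,  0.0894345 , -0.70100518]), 'ft_force': array([0.33206834, 0.10585593, 0.36824937]), 'wrist_torque': array([-0.04752343,  0.01666785,  0.03476477]), 'gripper_width': 0.09268580611255291}
scene {'fovy': 42.87189310982246, 'cx': 312.46437420603485, 'cy': 200.29771956640755, 'k1': -0.1570496888994398, 'rvec': array([ 1.58860876,  1.62148181, -0.92167924]), 'tvec': array([-0.40240359, -0.15496951,  1.64296729])}
top {'fovy': 46.89778102528227, 'cx': 326.9060695088053, 'cy': 204.905052641977, 'k1': -0.006598263382149256, 'rvec': array([ 2.16113198, -2.03675934,  0.23385388]), 'tvec': array([0.40803271, 0.62886988, 1.11508508])}
```

View pics/scene0.png

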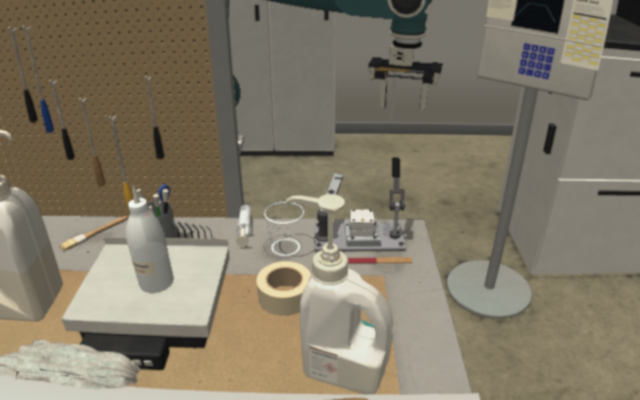

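View pics/top0.png

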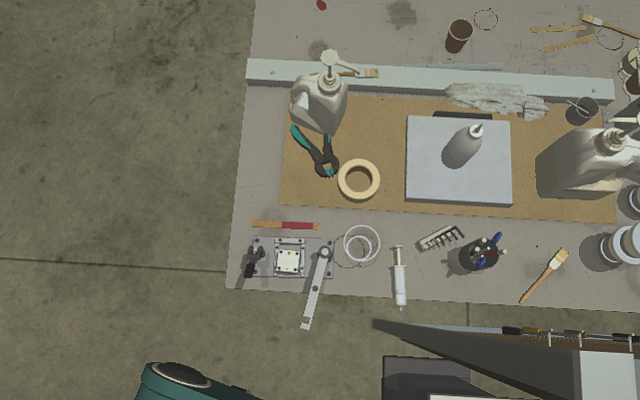

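The scene view shows the fixture near (365,235). In the top view the fixture is near (290,258), with the strap running from (323,252) to (306,327), the mould at (290,261) and the lever at (250,262). I'll zoom in next and build helpers.

```bash
cat > h.py <<'E'
import numpy as np, cv2
from station import arm, eyes, ticket
def K(n):
    c=eyes.camera_info(n); f=200/np.tan(np.radians(c['fovy']/2)); R=cv2.Rodrigues(c['rvec'])[0]; return c,f,R
def ray(n,u,v):
    c,f,R=K(n); M=np.array([[f,0,c['cx']],[0,f,c['cy']],[0,0,1]])
    p=cv2.undistortPoints(np.array([[[u,v]]],float),M,np.array([c['k1'],0,0,0,0.]))[0,0]
    d=R.T@np.array([p[0],p[1],1]); o=-R.T@c['tvec']; return o,d
def plane(n,u,v,z):
    o,d=ray(n,u,v); return o+d*(z-o[2])/d[2]
def atdepth(n,u,v,dep):
    o,d=ray(n,u,v); return o+d*dep
def proj(n,P):
    c,f,R=K(n); M=np.array([[f,0,c['cx']],[0,f,c['cy']],[0,0,1]])
    return cv2.projectPoints(np.array(P,float).reshape(-1,1,3),c['rvec'],c['tvec'],M,np.array([c['k1'],0,0,0,0.]))[0][:,0]
E
python3 - <<'E'
from h import *
for n,(x0,y0,x1,y1) in {'top':(220,210,350,340),'scene':(230,140,430,290)}.items():
    p=np.load(n+'0.npz')['p'][y0:y1,x0:x1,::-1]; s=min(800//(x1-x0),600//(y1-y0))
    cv2.imwrite(f'pics/{n}0z.png',cv2.resize(p,None,fx=s,fy=s,interpolation=cv2.INTER_CUBIC)); print(n,s)
    o,_=ray(n,0,0); print(o)
for uv in [(290,258),(323,252),(306,327),(250,270)]:
    d=np.load('top0.npz')['d'][uv[1],uv[0]]; print(uv,d,atdepth('top',*uv,d).round(4))
E
```

```text
top 4
[0.33802164 0.43161913 1.22671475]
scene 4
[1.47308153 0.44774387 0.71752489]
(290, 258) 1.1671126 [0.4631 0.5298 0.059 ]
(323, 252) 1.1381156 [0.4792 0.4469 0.0915]
(306, 327) 1.1046542 [0.2977 0.4767 0.0845]
(250, 270) 1.0423365 [0.418  0.6081 0.1775]
```

View pics/top0z.png

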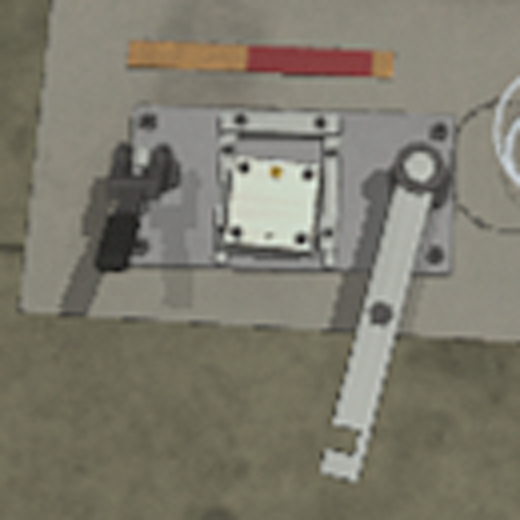

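View pics/scene0z.png

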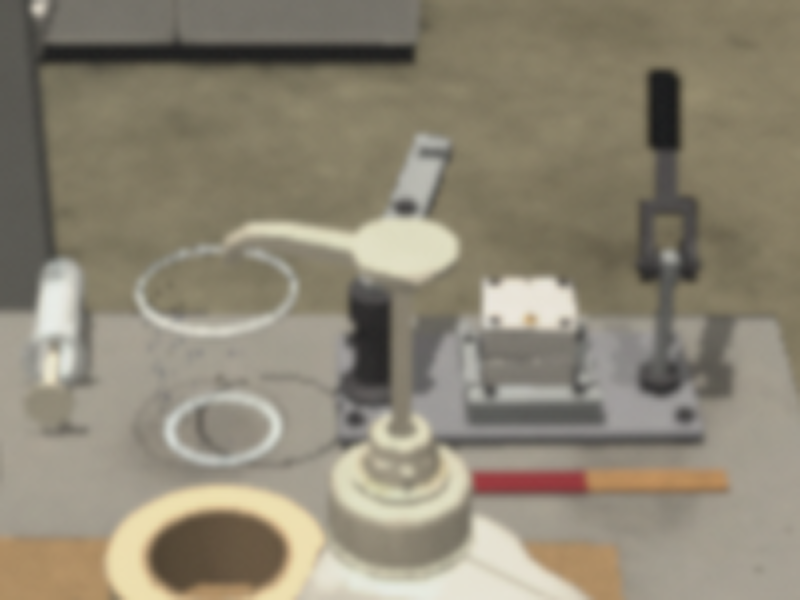

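Run:
```python
from h import *
z=np.load('top0.npz'); p=z['p'];d=z['d']
Z=np.full(d.shape,np.nan);X=Z.copy();Y=Z.copy()
for v in range(210,340):
    for u in range(220,350):
        if d[v,u]>0: X[v,u],Y[v,u],Z[v,u]=atdepth('top',u,v,d[v,u])
np.savez('cloud0.npz',X=X,Y=Y,Z=Z)
b=Z[215:230,232:300]; print('bench z',np.nanmedian(b),np.nanstd(b))
m=(Z[236:278,262:275]); print('plate z',np.nanmedian(m))
def q(zx,zy): return 220+(zx+.5)/4-.5, 210+(zy+.5)/4-.5
for nm,c,h in [('TL',(133,107),.012),('TR',(453,115),.012),('BR',(452,272),.012),('BL',(134,268),.012)]:
    print(nm,plane('top',*q(*c),h).round(4))
# top slabs by height
for nm,lo,hi in [('plate',.006,.017),('mould',.052,.064),('strap',.076,.088)]:
    M=((Z>lo)&(Z<hi)).astype(np.uint8)
    M[:, :]=cv2.morphologyEx(M,cv2.MORPH_OPEN,np.ones((2,2),np.uint8))
    pts=np.c_[X[M>0],Y[M>0]].astype(np.float32)
    r=cv2.minAreaRect(pts*1000); print(nm,len(pts),r,np.nanmedian(Z[M>0]))
# boundary pictures
S=np.nan_to_num(Z); cv2.imwrite('pics/z0.png',cv2.resize(np.clip(S[210:340,220:350]*1400,0,255).astype(np.uint8),None,fx=4,fy=4,interpolation=cv2.INTER_NEAREST))
```

```text
Traceback (most recent call last):
  File "h.py", line 12, in atdepth
    o,d=ray(n,u,v); return o+d*dep
        ~~~^^^^^^^
  File "h.py", line 6, in ray
    c,f,R=K(n); M=np.array([[f,0,c['cx']],[0,f,c['cy']],[0,0,1]])
          ~^^^
  File "h.py", line 4, in K
    c=eyes.camera_info(n); f=200/np.tan(np.radians(c['fovy']/2)); R=cv2.Rodrigues(c['rvec'])[0]; return c,f,R
ValueError: time passes only in moves, steps and waits
```

Too many camera_info calls; I'll cache them.

```bash
sed -i 's/^def K/import functools\n@functools.lru_cache(None)\ndef K/' h.py
python3 - <<'E'
from h import *
z=np.load('top0.npz'); p=z['p'];d=z['d']
Z=np.full(d.shape,np.nan);X=Z.copy();Y=Z.copy()
for v in range(210,340):
    for u in range(220,350):
        if d[v,u]>0: X[v,u],Y[v,u],Z[v,u]=atdepth('top',u,v,d[v,u])
np.savez('cloud0.npz',X=X,Y=Y,Z=Z)
b=Z[215:230,232:300]; print('bench z',np.nanmedian(b),np.nanstd(b))
m=(Z[236:278,262:275]); print('plate z',np.nanmedian(m))
def q(zx,zy): return 220+(zx+.5)/4-.5, 210+(zy+.5)/4-.5
for nm,c,h in [('TL',(133,107),.012),('TR',(453,115),.012),('BR',(452,272),.012),('BL',(134,268),.012)]:
    print(nm,plane('top',*q(*c),h).round(4))
for nm,lo,hi in [('plate',.006,.017),('mould',.052,.064),('strap',.076,.088)]:
    M=((Z>lo)&(Z<hi)).astype(np.uint8)
    M[:, :]=cv2.morphologyEx(M,cv2.MORPH_OPEN,np.ones((2,2),np.uint8))
    pts=np.c_[X[M>0],Y[M>0]].astype(np.float32)
    r=cv2.minAreaRect(pts*1000); print(nm,len(pts),r,np.nanmedian(Z[M>0]))
S=np.nan_to_num(Z); cv2.imwrite('pics/z0.png',cv2.resize(np.clip(S[210:340,220:350]*1400,0,255).astype(np.uint8),None,fx=4,fy=4,interpolation=cv2.INTER_NEAREST))
E
```

```text
bench z 0.00362415238523206 0.00308171348157208
plate z 0.01432938774850756
TL [0.5197 0.6368 0.012 ]
TR [0.5269 0.424  0.012 ]
BR [0.4237 0.4188 0.012 ]
BL [0.414  0.6261 0.012 ]
plate 1578 ((512.6910400390625, 519.2720336914062), (261.5573425292969, 128.98191833496094), 63.438194274902344) 0.013742102173870618
mould 434 ((458.3958435058594, 534.6286010742188), (51.445682525634766, 56.475006103515625), 87.21331787109375) 0.05988725246135429
strap 703 ((373.5340881347656, 477.1066589355469), (24.244857788085938, 256.9200439453125), 67.94766235351562) 0.08373371153106313
```

View pics/z0.png

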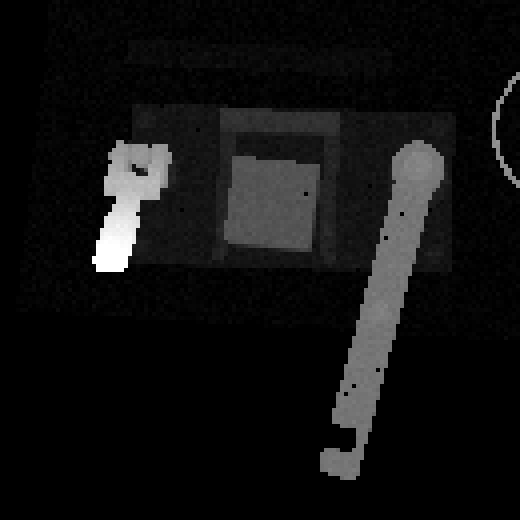

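Run:
```python
from h import *
z=np.load('top0.npz'); p=z['p'].astype(float)
# channel: warm minus blue and luminance
g=p.sum(2)/3; wb=p[:,:,0]-p[:,:,2]
print('cols 265 rows 230-245 gray', g[230:245,265].round(), wb[230:245,265].round())
print('row 250 cols 325-342', g[262,325:342].round(), wb[262,325:342].round())
print('col 300 rows 270-285', g[270:285,268].round(), wb[270:285,268].round())
print('row 245 cols 246-260', g[240,246:260].round(), wb[240,246:260].round())
```

```text
cols 265 rows 230-245 gray [119. 123. 122. 121. 120. 118. 115. 133. 142. 142. 142. 141. 140. 141.
 141.] [17. 18. 16. 17. 18. 18. 10.  2.  4.  2.  2.  3.  2.  2.  1.]
row 250 cols 325-342 [181. 157. 100.  92. 107. 131. 149. 144. 112. 112. 101. 100. 130. 138.
 138. 138. 138.] [ 4.  6.  4.  3.  1.  3.  2.  1.  7. 13. 12. 11. 15. 18. 17. 16. 15.]
col 300 rows 270-285 [138. 138. 138. 138. 143. 139.  92. 108. 130. 128. 128. 128. 128. 127.
 128.] [ 4.  5.  4.  4.  4.  2.  2. 13. 15. 14. 14. 13. 14. 15. 14.]
row 245 cols 246-260 [135. 136. 135. 134. 133. 133.  96. 109. 112.  74.  47.  56.  74. 125.] [17. 17. 18. 16. 15. 14. 12.  3.  4.  3.  3.  3.  5.  2.]
```

Run:
```python
from h import *
z=np.load('top0.npz'); p=z['p'].astype(float); wb=p[:,:,0]-p[:,:,2]
def cross(a,i0,t=9,up=False):
    for i in range(len(a)-1):
        if (a[i]-t)*(a[i+1]-t)<=0 and a[i]!=a[i+1]: return i0+i+(a[i]-t)/(a[i]-a[i+1])
E={'far':[],'near':[],'right':[]}
for u in list(range(258,328)):
    c=cross(wb[230:242,u],230)
    if c: E['far'].append(plane('top',u,c,.012))
for u in list(range(258,262))+list(range(268,302))+list(range(316,330)):
    c=cross(wb[272:285,u],272)
    if c: E['near'].append(plane('top',u,c,.012))
for v in range(241,274):
    c=cross(wb[v,330:340],330)
    if c: E['right'].append(plane('top',c,v,.012))
for k,a in E.items():
    a=np.array(a)[:,:2]
    for _ in range(3):
        vx,vy,x0,y0=cv2.fitLine(a.astype(np.float32)*1000,cv2.DIST_HUBER,0,.01,.01).ravel()
        r=(a*1000-[x0,y0])@[-vy,vx]; a=a[abs(r)<2]
    print(k,len(a),'dir',vx,vy,'ang',np.degrees(np.arctan2(vy,vx)).round(2),'pt',x0,y0,'rms',r.std())
```

```text
far 70 dir 0.02825166 -0.9996008 ang -88.38 pt 523.4295 572.7184 rms 0.271730828990671
near 42 dir 0.028724728 -0.99958736 ang -88.35 pt 416.4865 566.1642 rms 0.48224224933883647
right 33 dir 0.9996854 0.025082363 ang 1.44 pt 477.36084 420.19293 rms 0.5093655442894016
```

```bash
cat >> h.py <<'E'
TH=np.radians(1.6); ex=np.array([np.cos(TH),np.sin(TH)]); ey=np.array([-np.sin(TH),np.cos(TH)])
oX=np.array([.52343,.57272])@ex-.046; oY=np.array([.47736,.42019])@ey+.115
O=oX*ex+oY*ey
def toF(P): P=np.asarray(P); return np.r_[(P[:2]-O)@ex,(P[:2]-O)@ey,P[2:]]
def toW(P): P=np.asarray(P); return np.r_[O+P[0]*ex+P[1]*ey,P[2:]]
E
python3 - <<'E'
from h import *
print('O',O)
def q(zx,zy): return 220+(zx+.5)/4-.5, 210+(zy+.5)/4-.5
print('bolt',toF(plane('top',*q(420,167),.092)).round(4))
for nm,c,h in [('mould FL',(231,157),.058),('FR',(320,164),.058),('NR',(312,251),.058),('NL',(225,243),.058)]:
    print(nm,toF(plane('top',*q(*c),h)).round(4))
for nm,c in [('slotend R',(358,479)),('slotend L',(321,472)),('bar mid lo',(366,425)),('bar foot',(380,314))]:
    print(nm,toF(plane('top',*q(*c),.082)).round(4))
c=np.load('cloud0.npz'); X,Y,Z=c['X'],c['Y'],c['Z']
for lo,hi,nm in [(.055,.066,'mould'),(.078,.089,'strap'),(.1,.3,'lever')]:
    M=(Z>lo)&(Z<hi); P=np.c_[X[M],Y[M],Z[M]]
    F=np.array([toF(a) for a in P]); 
    if nm=='mould': F=F[(abs(F[:,1])<.035)&(abs(F[:,0])<.08)]
    print(nm,len(F),F.min(0).round(4),F.max(0).round(4), np.percentile(F,[3,97],axis=0).round(4).tolist())
    if nm=='strap':
        F=F[F[:,0]<-.03]; vx,vy,x0,y0=cv2.fitLine(F[:,:2].astype(np.float32)*1000,cv2.DIST_HUBER,0,.01,.01).ravel(); print('strapdir',vx,vy,x0,y0, np.arctan2(abs(vx),abs(vy)), vx*vy)
    if nm=='lever':
        for zz in np.arange(.1,.21,.01):
            s=F[abs(F[:,2]-zz)<.005]; 
            if len(s): print(zz.round(3),len(s),s.mean(0).round(4))
import sys
# scene lever tip pixel
print(proj('scene',[toW([0,.078,.0965]),toW([-.05,.078,.19]),toW([0,-.092,.092])]))
E
```

```text
O [0.47845826 0.53526553]
bolt [-0.0001 -0.0923  0.092 ]
mould FL [0.0068 0.0283 0.058 ]
FR [ 0.0041 -0.0285  0.058 ]
NR [-0.0509 -0.0259  0.058 ]
NL [-0.0476  0.0291  0.058 ]
slotend R [-0.1876 -0.0611  0.082 ]
slotend L [-0.1843 -0.0387  0.082 ]
bar mid lo [-0.156  -0.0647  0.082 ]
bar foot [-0.0897 -0.0707  0.082 ]
mould 450 [-0.0483 -0.027   0.0553] [0.0068 0.0294 0.0658] [[-0.0463, -0.0239, 0.0565], [0.0044, 0.0268, 0.0645]]
strap 742 [-0.1868 -0.1058  0.0781] [0.0169 0.0878 0.0889] [[-0.1802, -0.1004, 0.0796], [0.0087, -0.0458, 0.0878]]
strapdir 0.97601086 -0.21772188 -104.97163 -67.3057 1.3513166 -0.21249892
lever 369 [-0.0751 -0.1522  0.1   ] [0.0563 0.0982 0.1921] [[-0.0728, -0.1435, 0.1008], [0.033, 0.0936, 0.1902]]
0.1 54 [ 0.0138 -0.0454  0.1021]
0.11 50 [0.     0.0733 0.1088]
0.12 26 [-0.0086  0.0796  0.1195]
0.13 71 [-0.0206  0.0783  0.1296]
0.14 21 [-0.0279  0.0771  0.1399]
0.15 15 [-0.0355  0.0786  0.1499]
0.16 23 [-0.0431  0.0774  0.1601]
0.17 31 [-0.0509  0.0776  0.1696]
0.18 36 [-0.0604  0.0777  0.1805]
0.19 42 [-0.0697  0.0783  0.1884]
[[398.02487822 206.07253991]
 [397.93425351 160.00342697]
 [324.35112138 208.44256254]]
```

```bash
cat >> h.py <<'E'
from scipy.spatial.transform import Rotation as Rn
def show():
    s=arm.sense(); R=Rn.from_quat(s['tool_rot']).as_matrix()
    R2=R.copy(); 
    f=s['ft_force']; fF=[f[:2]@ex,f[:2]@ey,f[2]]
    zF=np.array([R[:2,2]@ex,R[:2,2]@ey]); 
    print('t',round(s['clock'],2),'tcpF mm',(toF(s['tcp_pos'])*1000).round(1),'F',np.round(fF,1),'w',round(s['gripper_width'],4),'jaw ang in fixture deg',np.degrees(np.arctan2(zF[1],zF[0])).round(2),'ydir',R[:,1].round(3))
    return s,R
def goto(target_mm):
    s,R=show(); d=toW(np.array(target_mm)/1000)-s['tcp_pos']; print('to',target_mm,'tool shift mm',(R.T@d*1000).round(1))
def axes():
    s,R=show(); 
    for n,v in (('+Fx',np.r_[ex,0]),('+Fy',np.r_[ey,0]),('+z',[0,0,1.])): print(n,'tool',(R.T@v).round(4))
E
python3 -c "
from h import *
axes(); goto([-90,0,215])
for n,uv,z in (('cup',(361,243),.1),('stick',(286,225),.004)): print(n,toF(plane('top',*uv,z)).round(3))
"
```

```text
t 0.1 tcpF mm [-305.6  126.5  218. ] F [-0.3  0.3 -0. ] w 0.0928 jaw ang in fixture deg 73.86 ydir [-0.    -0.001 -1.   ]
+Fx tool [ 9.606e-01 -3.000e-04  2.780e-01]
+Fy tool [-2.780e-01 -9.000e-04  9.606e-01]
+z tool [-0.    -1.    -0.001]
t 0.1 tcpF mm [-305.6  126.5  218. ] F [-0.3  0.3 -0. ] w 0.0928 jaw ang in fixture deg 73.86 ydir [-0.    -0.001 -1.   ]
to [-90, 0, 215] tool shift mm [242.3   3.1 -61.6]
cup [ 0.022 -0.181  0.1  ]
stick [0.079 0.015 0.004]
```

apply_moves([
  [20,0,-5,0.1],
  [40,0,-10,0.2],
  [60,0,-15,0.3],
  [80,0,-20,0.4],
  [100,0,-25,0.5],
  [120,0,-30,0.6],
  [140,0,-35,0.7],
  [160,0,-40,0.8],
  [180,0,-45,0.9],
  [200,0,-50,1.0],
  [220,0,-56,1.1],
  [235,0,-60,1.2],
  [242,0,-62,1.289],
  [242,0,-62,1.289],
  [242,0,-62,1.289],
  [242,0,-62,1.289],
], jaw=1)

```text
clock: 1.43
tcp_pos: [0.3877, 0.5328, 0.2185]
tool_rot: [0.508, -0.492, 0.492, -0.508]
ft_force: [0.1, -0.3, 0.4]
gripper_width: 0.0006
```

```bash
python3 -c "
from h import *
axes(); goto([-85,0,36])"
```

```text
t 1.43 tcpF mm [-9.080e+01  1.000e-01  2.185e+02] F [ 0.1 -0.3  0.4] w 0.0006 jaw ang in fixture deg 0.2 ydir [-0. -0. -1.]
+Fx tool [ 3.5e-03 -3.0e-04  1.0e+00]
+Fy tool [-1.0e+00 -1.0e-04  3.5e-03]
+z tool [ 1.e-04 -1.e+00 -3.e-04]
t 1.43 tcpF mm [-9.080e+01  1.000e-01  2.185e+02] F [ 0.1 -0.3  0.4] w 0.0006 jaw ang in fixture deg 0.2 ydir [-0. -0. -1.]
to [-85, 0, 36] tool shift mm [1.000e-01 1.825e+02 5.900e+00]
```

apply_moves([
  [0,20,0,0],
  [0,45,0,0],
  [0,70,0,0],
  [0,95,0,0],
  [0,120,0,0],
  [0,140,0,0],
  [0,155,0,0],
  [0,168,0,0],
  [0,177,0,0],
  [0,182,0,0],
  [0,182,0,0],
  [0,182,0,0],
])

```text
clock: 2.43
tcp_pos: [0.3884, 0.5329, 0.0374]
tool_rot: [-0.507, 0.493, -0.493, 0.507]
ft_force: [-0.1, 0.1, 0.3]
gripper_width: 0.0004
```

Run:
```python
from h import *
show()
p,d=eyes.grab_frame('top'); cv2.imwrite('pics/top1.png',cv2.resize(p[200:350,210:370,::-1],None,fx=4,fy=4))
```

```text
t 2.43 tcpF mm [-90.1   0.2  37.4] F [-0.1  0.1  0.3] w 0.0004 jaw ang in fixture deg 0.02 ydir [ 0.     0.001 -1.   ]
```

View pics/top1.png

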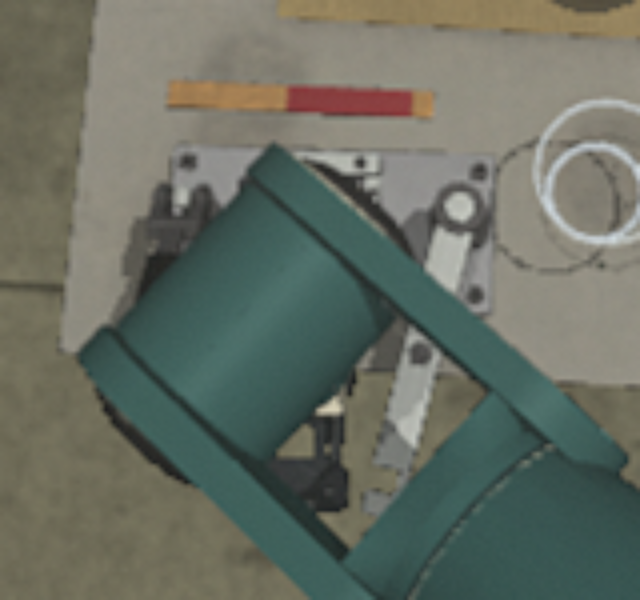

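The wrist hides the mould and sits over the lever, so I'll check its height and look from the scene camera.

Run:
```python
from h import *
p,d=eyes.grab_frame('top')
for (zx,zy) in [(230,290),(130,400),(280,170),(170,300),(500,350)]:
    u,v=210+zx//4,200+zy//4; print((zx,zy),atdepth('top',u,v,d[v,u]).round(3),toF(atdepth('top',u,v,d[v,u])).round(3))
p,d=eyes.grab_frame('scene'); cv2.imwrite('pics/scene1.png',cv2.resize(p[60:260,230:470,::-1],None,fx=3,fy=3))
```

```text
(230, 290) [0.4   0.542 0.389] [-0.078  0.009  0.389]
(130, 400) [0.348 0.581 0.395] [-0.129  0.049  0.395]
(280, 170) [0.457 0.523 0.383] [-0.022 -0.011  0.383]
(170, 300) [0.394 0.57  0.379] [-0.084  0.037  0.379]
(500, 350) [0.379 0.418 0.421] [-0.103 -0.114  0.421]
```

View pics/scene1.png

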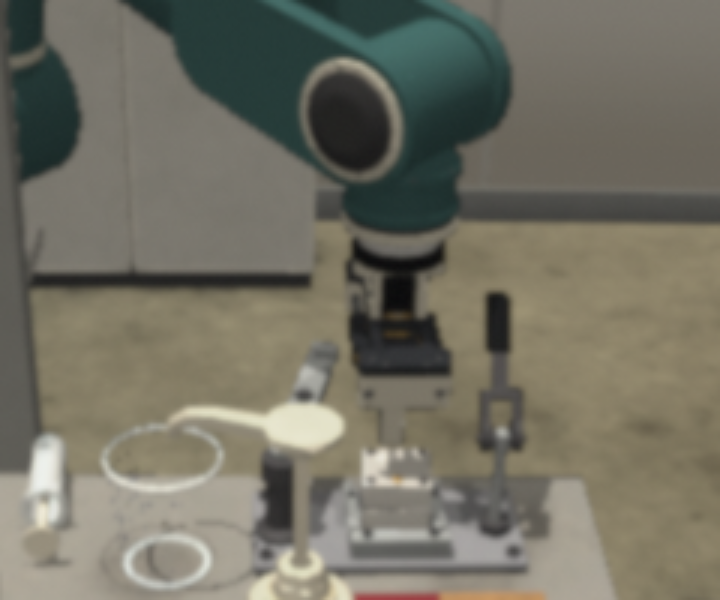

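Clear of lever and strap. Approaching and pushing the mould slowly.

apply_moves([
  [0,0,5,0],
  [0,0,11,0],
  [0,0,16,0],
  [0,0,19,0],
  [0,0,21,0],
  [0,0,22.5,0],
  [0,0,24,0],
  [0,0,25.5,0],
  [0,0,27,0],
  [0,0,28.5,0],
  [0,0,30,0],
  [0,0,31.5,0],
  [0,0,33,0],
  [0,0,34.5,0],
  [0,0,36,0],
  [0,0,37,0],
  [0,0,38,0],
  [0,0,39,0],
  [0,0,40,0],
  [0,0,40,0],
])

```text
clock: 4.25
tcp_pos: [0.4281, 0.5336, 0.0367]
tool_rot: [0.507, -0.493, 0.493, -0.507]
ft_force: [-3.2, -1.9, 1.8]
gripper_width: 0.0005
```

```bash
python3 -c "
from h import *
show()"
```

```text
t 4.25 tcpF mm [-50.3  -0.2  36.7] F [-3.3 -1.8  1.8] w 0.0005 jaw ang in fixture deg 0.0 ydir [-0. -0. -1.]
```

Pushing at about 3 N, with the stop expected at −44.5.

apply_moves([
  [0,0,1,0],
  [0,0,2,0],
  [0,0,3,0],
  [0,0,4,0],
  [0,0,4.5,0],
  [0,0,4.5,0],
])

```text
clock: 4.75
tcp_pos: [0.4326, 0.5338, 0.0367]
tool_rot: [0.507, -0.493, 0.493, -0.507]
ft_force: [-4.6, -2.8, 2.0]
gripper_width: 0.0
```

```bash
python3 -c "
from h import *
show()"
```

```text
t 4.75 tcpF mm [-45.9  -0.2  36.7] F [-4.7 -2.7  2. ] w 0.0 jaw ang in fixture deg 0.01 ydir [-0. -0. -1.]
```

apply_moves([
  [0,0,0.5,0],
  [0,0,1,0],
  [0,0,1.5,0],
  [0,0,1.5,0],
])

```text
clock: 5.08
tcp_pos: [0.434, 0.5338, 0.0367]
tool_rot: [0.507, -0.493, 0.493, -0.507]
ft_force: [-4.7, -3.3, 1.9]
gripper_width: 0.0006
```

```bash
python3 -c "
from h import *
show()"
```

```text
t 5.08 tcpF mm [-44.4  -0.2  36.7] F [-4.8 -3.1  1.9] w 0.0006 jaw ang in fixture deg 0.01 ydir [-0. -0. -1.]
```

apply_moves([
  [0,0,0.5,0],
  [0,0,1,0],
  [0,0,1,0],
])

```text
clock: 5.33
tcp_pos: [0.4348, 0.5338, 0.0367]
tool_rot: [0.507, -0.493, 0.493, -0.507]
ft_force: [-6.5, -3.1, 2.5]
gripper_width: 0.0007
```

```bash
python3 -c "
from h import *
show()"
```

```text
t 5.33 tcpF mm [-43.7  -0.2  36.7] F [-6.6 -2.9  2.5] w 0.0007 jaw ang in fixture deg 0.01 ydir [-0.001 -0.    -1.   ]
```

apply_moves([
  [0,0,0.5,0],
  [0,0,1,0],
  [0,0,1,0],
])

```text
clock: 5.58
tcp_pos: [0.4349, 0.5338, 0.0367]
tool_rot: [0.508, -0.493, 0.492, -0.506]
ft_force: [-14.3, -5.1, 6.9]
gripper_width: 0.0007
```

```bash
python3 -c "
from h import *
show()"
```

```text
t 5.58 tcpF mm [-43.6  -0.2  36.7] F [-14.4  -4.7   6.9] w 0.0007 jaw ang in fixture deg 0.02 ydir [-0.003 -0.001 -1.   ]
```

Firm stop contact at 14 N. Now I'll back off, lift and move to the start of the strap push.

apply_moves([
  [0,0,-4,0],
  [0,0,-14,0],
  [0,0,-30,0],
  [0,-20,-42,0],
  [0,-50,-50,0],
  [5,-78,-58,0],
  [25,-85,-66,0],
  [50,-85,-72,0],
  [75,-85,-76,0],
  [95,-85,-76,0],
  [106,-85,-76,0],
  [106,-85,-76,0],
])

```text
clock: 6.58
tcp_pos: [0.3627, 0.4246, 0.122]
tool_rot: [-0.506, 0.493, -0.493, 0.507]
ft_force: [0.5, -0.1, 1.0]
gripper_width: 0.0008
```

Run:
```python
from h import *
show()
p,d=eyes.grab_frame('top'); cv2.imwrite('pics/top2.png',cv2.resize(p[200:350,210:370,::-1],None,fx=4,fy=4,interpolation=cv2.INTER_CUBIC))
p,d=eyes.grab_frame('scene'); cv2.imwrite('pics/scene2.png',cv2.resize(p[100:260,260:460,::-1],None,fx=4,fy=4,interpolation=cv2.INTER_CUBIC)[:600])
goto([-118,-106,66])
```

```text
t 6.58 tcpF mm [-118.8 -107.4  122. ] F [ 0.5 -0.1  1. ] w 0.0008 jaw ang in fixture deg -0.04 ydir [ 0.001  0.001 -1.   ]
t 6.68 tcpF mm [-118.4 -105.7  121.9] F [0.2 0.2 0. ] w 0.0002 jaw ang in fixture deg -0.02 ydir [ 0.001  0.001 -1.   ]
to [-118, -106, 66] tool shift mm [ 0.3 55.9  0.4]
```

View pics/top2.png

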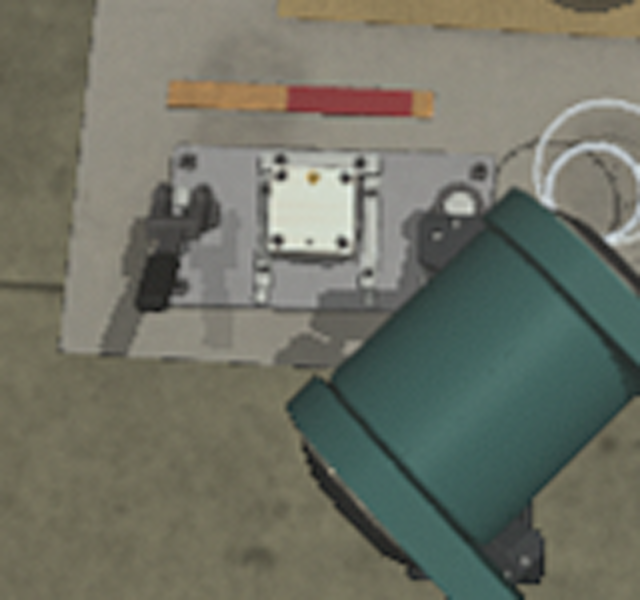

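View pics/scene2.png

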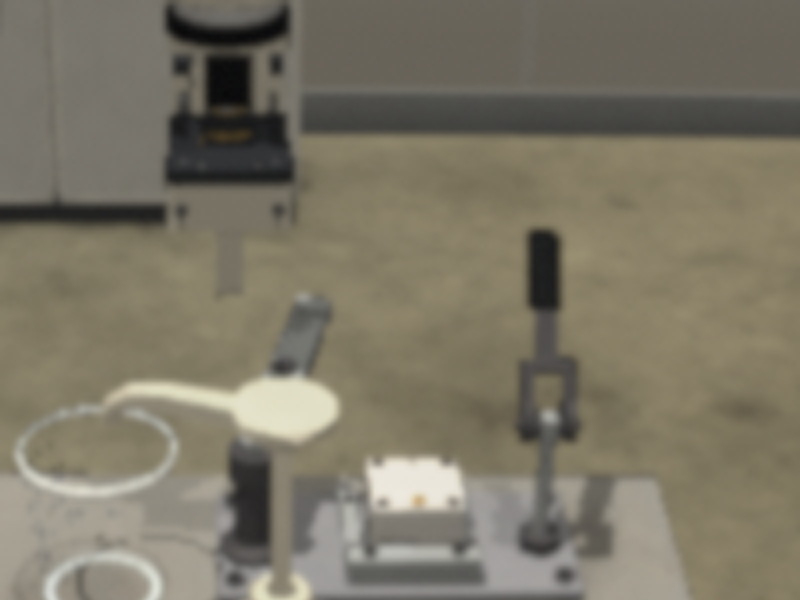

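The mould is square against the stop (top view, block at (310,210) touching the bar) and the strap is still open. Next I'll lower the fingers beside the strap and work out the arc.

apply_moves([
  [0,15,0,0],
  [0,32,0,0],
  [0,46,0,0],
  [0,54,0,0],
  [0,56,0,0],
  [0,56,0,0],
])

```text
clock: 7.18
tcp_pos: [0.363, 0.426, 0.0651]
tool_rot: [0.507, -0.493, 0.493, -0.507]
ft_force: [0.2, 0.2, 0.4]
gripper_width: 0.0006
```

Run:
```python
from h import *
s,R=show(); t=toF(s['tcp_pos'])*1000
for q in np.r_[1.45,np.arange(1.35,-.001,-.05),0]:
    c,sn=np.cos(q),np.sin(q)
    P=np.array([0,-92])+[-12*c-100*sn,-12*sn+100*c]-np.array([17.5,7.5])
    d=P-t[:2]; print(round(q,2),P.round(1),'row',[-round(d[1],1),0,round(d[0],1)])
```

```text
t 7.18 tcpF mm [-118.5 -105.9   65.1] F [0.2 0.2 0.4] w 0.0006 jaw ang in fixture deg 0.02 ydir [-0.001 -0.001 -1.   ]
1.45 [-118.2  -99.4] row [np.float64(-6.6), 0, np.float64(0.3)]
1.35 [-117.7  -89.3] row [np.float64(-16.6), 0, np.float64(0.8)]
1.3 [-117.1  -84.3] row [np.float64(-21.6), 0, np.float64(1.4)]
1.25 [-116.2  -79.4] row [np.float64(-26.6), 0, np.float64(2.3)]
1.2 [-115.1  -74.4] row [np.float64(-31.5), 0, np.float64(3.5)]
1.15 [-113.7  -69.6] row [np.float64(-36.3), 0, np.float64(4.8)]
1.1 [-112.1  -64.8] row [np.float64(-41.1), 0, np.float64(6.4)]
1.05 [-110.2  -60.2] row [np.float64(-45.8), 0, np.float64(8.3)]
1.0 [-108.1  -55.6] row [np.float64(-50.4), 0, np.float64(10.4)]
0.95 [-105.8  -51.1] row [np.float64(-54.9), 0, np.float64(12.7)]
0.9 [-103.3  -46.7] row [np.float64(-59.2), 0, np.float64(15.2)]
0.85 [-100.5  -42.5] row [np.float64(-63.4), 0, np.float64(18.0)]
0.8 [-97.6 -38.4] row [np.float64(-67.5), 0, np.float64(20.9)]
0.75 [-94.4 -34.5] row [np.float64(-71.4), 0, np.float64(24.1)]
0.7 [-91.1 -30.7] row [np.float64(-75.2), 0, np.float64(27.4)]
0.65 [-87.6 -
[... 246 characters left out ...]
[-71.8 -14.7] row [np.float64(-91.3), 0, np.float64(46.7)]
0.4 [-67.5 -12.1] row [np.float64(-93.9), 0, np.float64(51.0)]
0.35 [-63.1  -9.7] row [np.float64(-96.3), 0, np.float64(55.4)]
0.3 [-58.5  -7.5] row [np.float64(-98.4), 0, np.float64(60.0)]
0.25 [-53.9  -5.6] row [np.float64(-100.4), 0, np.float64(64.6)]
0.2 [-49.1  -3.9] row [np.float64(-102.1), 0, np.float64(69.4)]
0.15 [-44.3  -2.4] row [np.float64(-103.5), 0, np.float64(74.2)]
0.1 [-39.4  -1.2] row [np.float64(-104.8), 0, np.float64(79.1)]
0.05 [-34.5  -0.2] row [np.float64(-105.7), 0, np.float64(84.0)]
-0.0 [-29.5   0.5] row [np.float64(-106.4), 0, np.float64(89.0)]
0.0 [-29.5   0.5] row [np.float64(-106.4), 0, np.float64(89.0)]
```

apply_moves([
  [-6,0,0,0],
  [-12,0,0.5,0],
  [-17,0,0.8,0],
  [-21.6,0,1.4,0],
  [-26.6,0,2.3,0],
  [-31.5,0,3.5,0],
  [-36.3,0,4.8,0],
  [-41.1,0,6.4,0],
  [-45.8,0,8.3,0],
  [-50.4,0,10.4,0],
  [-54.9,0,12.7,0],
  [-59.2,0,15.2,0],
  [-63.4,0,18,0],
  [-67.5,0,20.9,0],
  [-71.4,0,24.1,0],
  [-75.2,0,27.4,0],
  [-78.8,0,30.9,0],
  [-82.2,0,34.6,0],
  [-85.4,0,38.5,0],
  [-88.5,0,42.5,0],
])

```text
clock: 8.85
tcp_pos: [0.4035, 0.5158, 0.0656]
tool_rot: [0.507, -0.493, 0.493, -0.507]
ft_force: [-0.9, -1.1, 0.0]
gripper_width: 0.0006
```

Run:
```python
from h import *
show()
p,d=eyes.grab_frame('scene'); cv2.imwrite('pics/scene3.png',cv2.resize(p[100:260,260:460,::-1],None,fx=4,fy=4,interpolation=cv2.INTER_CUBIC)[:600])
show()
```

```text
t 8.85 tcpF mm [-75.5 -17.3  65.6] F [-1.  -1.1  0. ] w 0.0006 jaw ang in fixture deg 0.01 ydir [-0. -0. -1.]
t 8.9 tcpF mm [-74.9 -17.   65.6] F [0.2 0.2 0.4] w 0.0003 jaw ang in fixture deg -0.0 ydir [ 0.  0. -1.]
```

View pics/scene3.png

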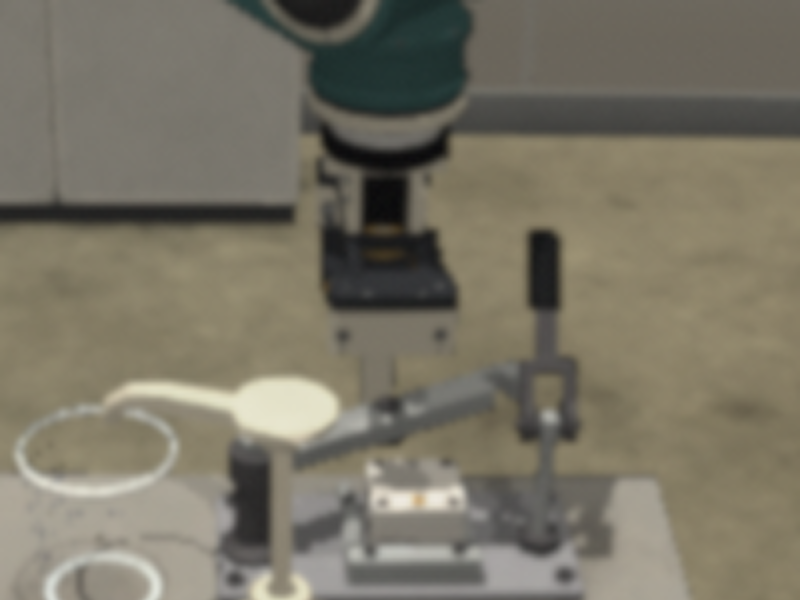

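The strap follows the finger as planned. Continuing to about q = 0.05.

apply_moves([
  [-2.8,0,4.2,0],
  [-5.4,0,8.5,0],
  [-7.8,0,12.9,0],
  [-9.9,0,17.5,0],
  [-11.9,0,22.1,0],
  [-13.6,0,26.9,0],
  [-15,0,31.7,0],
  [-16.3,0,36.6,0],
  [-16.8,0,39,0],
  [-17.2,0,41.5,0],
  [-17.2,0,41.5,0],
])

```text
clock: 9.82
tcp_pos: [0.4446, 0.5339, 0.0656]
tool_rot: [-0.507, 0.493, -0.493, 0.507]
ft_force: [0.1, -0.6, 0.2]
gripper_width: 0.0004
```

```bash
python3 -c "
from h import *
show()"
```

```text
t 9.82 tcpF mm [-33.9  -0.4  65.6] F [ 0.1 -0.6  0.2] w 0.0004 jaw ang in fixture deg -0.01 ydir [ 0.  0. -1.]
```

apply_moves([
  [0,0,1,0],
  [0,0,2,0],
  [0,0,3,0],
  [0,0,4,0],
  [0,0,4.5,0],
  [0,0,4.5,0],
])

```text
clock: 10.32
tcp_pos: [0.4487, 0.534, 0.0657]
tool_rot: [-0.507, 0.493, -0.493, 0.507]
ft_force: [-1.1, 1.2, 0.3]
gripper_width: 0.0006
```

```bash
python3 -c "
from h import *
show()"
```

```text
t 10.32 tcpF mm [-29.7  -0.4  65.7] F [-1.   1.3  0.3] w 0.0006 jaw ang in fixture deg 0.0 ydir [ 0.  0. -1.]
```

apply_moves([
  [0,0,0.5,0],
  [0,0,1,0],
  [0,0,1.5,0],
  [0,0,1.5,0],
])

```text
clock: 10.65
tcp_pos: [0.4502, 0.5341, 0.0657]
tool_rot: [-0.507, 0.493, -0.493, 0.507]
ft_force: [-1.3, 0.8, 0.3]
gripper_width: 0.0004
```

```bash
python3 -c "
from h import *
show()"
```

```text
t 10.65 tcpF mm [-28.3  -0.4  65.7] F [-1.3  0.9  0.3] w 0.0004 jaw ang in fixture deg 0.01 ydir [-0.  0. -1.]
```

apply_moves([
  [0,0,0.5,0],
  [0,0,1,0],
  [0,0,1.5,0],
  [0,0,1.5,0],
])

```text
clock: 10.98
tcp_pos: [0.4511, 0.5342, 0.0655]
tool_rot: [0.507, -0.493, 0.493, -0.507]
ft_force: [-6.8, 0.9, 1.4]
gripper_width: 0.0005
```

```bash
python3 -c "
from h import *
show()"
```

```text
t 10.98 tcpF mm [-27.4  -0.3  65.5] F [-6.7  1.1  1.4] w 0.0005 jaw ang in fixture deg 0.01 ydir [-0.001 -0.    -1.   ]
```

apply_moves([
  [0,0,0.5,0],
  [0,0,0.8,0],
  [0,0,0.8,0],
  [0,0,0.8,0],
])

```text
clock: 11.32
tcp_pos: [0.4515, 0.5342, 0.0654]
tool_rot: [0.508, -0.493, 0.492, -0.507]
ft_force: [-9.5, 0.7, 1.6]
gripper_width: 0.0004
```

```bash
python3 -c "
from h import *
show()"
```

```text
t 11.32 tcpF mm [-27.   -0.3  65.4] F [-9.4  1.   1.6] w 0.0004 jaw ang in fixture deg 0.02 ydir [-0.002 -0.    -1.   ]
```

apply_moves([
  [0,0,-3,0],
  [0,0,-12,0],
  [0,-5,-25,0],
  [0,-30,-30,0],
  [10,-65,-40,0],
  [25,-100,-55,0],
  [40,-125,-70,0],
  [60,-140,-85,0],
  [80,-145,-100,0],
  [95,-145,-110,0],
  [95,-145,-110,0],
])

```text
clock: 12.23
tcp_pos: [0.3433, 0.4343, 0.2123]
tool_rot: [-0.506, 0.493, -0.493, 0.508]
ft_force: [0.0, 0.5, -0.5]
gripper_width: 0.0003
```

Run:
```python
from h import *
show()
p,d=eyes.grab_frame('top'); np.savez('top4.npz',p=p,d=d); cv2.imwrite('pics/top4.png',cv2.resize(p[215:315,230:350,::-1],None,fx=6,fy=6,interpolation=cv2.INTER_CUBIC))
p,d=eyes.grab_frame('scene'); cv2.imwrite('pics/scene4.png',cv2.resize(p[150:260,300:440,::-1],None,fx=5,fy=5,interpolation=cv2.INTER_CUBIC))
```

```text
t 12.23 tcpF mm [-137.9  -97.2  212.3] F [ 0.   0.5 -0.5] w 0.0003 jaw ang in fixture deg 0.01 ydir [ 0.002  0.001 -1.   ]
```

View pics/top4.png

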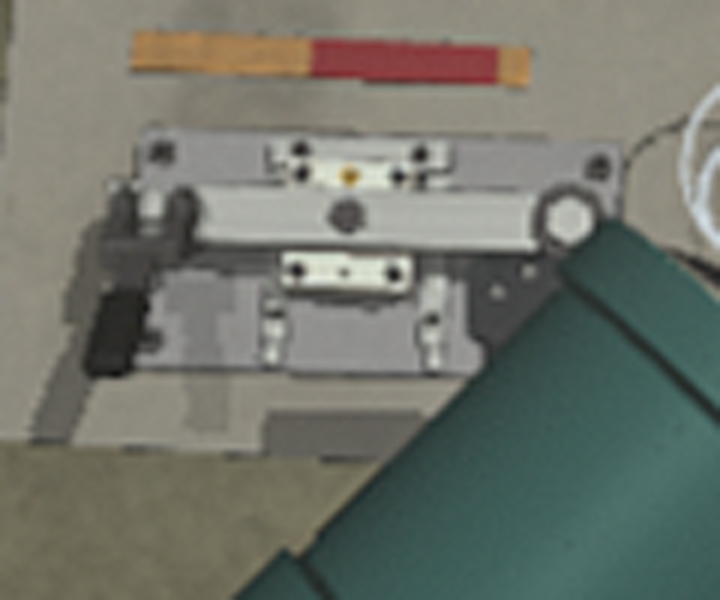

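View pics/scene4.png

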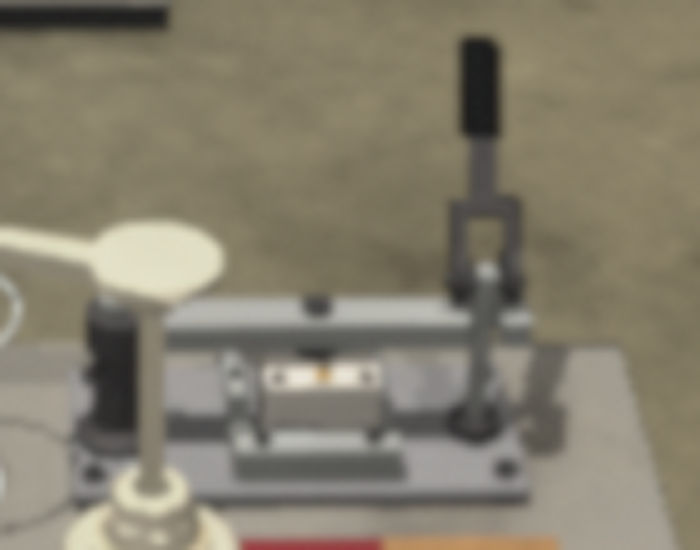

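Run:
```python
from h import *
z=np.load('top4.npz'); p=z['p'].astype(float); d=z['d']; g=p.mean(2)
def fit(a):
    a=np.array(a)[:,:2]*1000
    for _ in range(3):
        vx,vy,x0,y0=cv2.fitLine(a.astype(np.float32),cv2.DIST_HUBER,0,.01,.01).ravel(); r=(a-[x0,y0])@[-vy,vx]; a=a[abs(r)<1.5]
    if vy<0: vx,vy=-vx,-vy
    return 'fixture-angle q %.4f'%(np.arctan2(-vx,vy)), x0-y0*vx/vy, len(a), r.std()
for nm,cols,r0,r1 in [('far',[u for u in range(264,318) if not 276<u<300],242,250),('near',range(266,316),252,260)]:
    P=[]
    for u in cols:
        c=g[r0:r1,u]; gr=np.diff(c); i=np.argmax(gr if nm=='far' else -gr)
        i0=max(i-1,0); w=abs(gr[i0:i+2]); P.append(toF(plane('top',u,r0+(np.arange(i0,i0+len(w))@w)/w.sum()+.5,.082)))
    print(nm,fit(P))
L=[]
for v in range(235,285):
    for u in range(236,268):
        if d[v,u]>0:
            F=toF(atdepth('top',u,v,d[v,u]))
            if F[2]>.125 and .06<F[1]<.1: L.append(F)
L=np.array(L); vx,vz,x0,z0=cv2.fitLine(L[:,[0,2]].astype(np.float32)*1000,cv2.DIST_HUBER,0,.01,.01).ravel()
print('lever slope deg',np.degrees(np.arctan2(abs(vz),abs(vx))),x0,z0,'ymean',L[:,1].mean(),'z max',L[:,2].max(), 'minx',L[:,0].min())
goto([-40,78,200])
```

```text
far ('fixture-angle q 0.0076', np.float32(11.7682495), 27, np.float64(0.4077514911295025))
near ('fixture-angle q -0.0008', np.float32(-11.677019), 46, np.float64(0.46615600482465513))
lever slope deg 50.283413 -42.890274 158.73851 ymean 0.07812634603511687 z max 0.19237251194115168 minx -0.07494362791053216
t 12.33 tcpF mm [-136.6  -95.6  211.4] F [-0.4  0.4  0.6] w 0.0007 jaw ang in fixture deg 0.01 ydir [ 0.001  0.001 -1.   ]
to [-40, 78, 200] tool shift mm [-173.6   11.6   96.6]
```

Strap closed: its edges sit at ±11.7 mm, angle about 0.00. The lever slopes 50.3°, so it's at about 0.17. Moving above the lever.

apply_moves([
  [-15,0,8,0],
  [-40,0,22,0],
  [-65,0,36,0],
  [-90,0,50,0],
  [-115,3,64,0],
  [-140,5,78,0],
  [-158,6,88,0],
  [-170,6,96,0],
  [-173.6,6,98,0],
  [-173.6,6,98,0],
  [-173.6,6,98,0],
])

```text
clock: 13.25
tcp_pos: [0.438, 0.6122, 0.2042]
tool_rot: [0.507, -0.493, 0.493, -0.507]
ft_force: [0.8, 0.2, -0.2]
gripper_width: 0.0007
```

Run:
```python
from h import *
s,R=show(); t=toF(s['tcp_pos'])*1000
for th in [52]+list(np.arange(50.3,4,-2.5))+[5]:
    a=np.radians(th); P=np.array([-95*np.cos(a)+6*np.sin(a)+17.5,78,96.5+95*np.sin(a)+6*np.cos(a)])
    e=R.T@(toW(P/1000)-s['tcp_pos'])*1000; print(round(th,1),P.round(1),e.round(1).tolist())
```

```text
t 13.25 tcpF mm [-38.3  78.  204.2] F [ 0.8  0.1 -0.2] w 0.0007 jaw ang in fixture deg 0.01 ydir [-0.    -0.001 -1.   ]
52 [-36.3  78.  175.1] [-0.0, 29.1, 2.1]
50.3 [-38.6  78.  173.4] [-0.0, 30.8, -0.2]
47.8 [-41.9  78.  170.9] [-0.0, 33.3, -3.5]
45.3 [-45.1  78.  168.2] [-0.0, 35.9, -6.7]
42.8 [-48.1  78.  165.4] [-0.0, 38.7, -9.8]
40.3 [-51.1  78.  162.5] [-0.0, 41.7, -12.7]
37.8 [-53.9  78.  159.5] [-0.0, 44.7, -15.6]
35.3 [-56.6  78.  156.3] [-0.0, 47.9, -18.2]
32.8 [-59.1  78.  153. ] [-0.0, 51.2, -20.8]
30.3 [-61.5  78.  149.6] [-0.0, 54.6, -23.2]
27.8 [-63.7  78.  146.1] [-0.0, 58.1, -25.4]
25.3 [-65.8  78.  142.5] [-0.0, 61.7, -27.5]
22.8 [-67.8  78.  138.8] [-0.0, 65.4, -29.4]
20.3 [-69.5  78.  135.1] [-0.0, 69.1, -31.2]
17.8 [-71.1  78.  131.3] [-0.0, 72.9, -32.8]
15.3 [-72.5  78.  127.4] [-0.1, 76.8, -34.2]
12.8 [-73.8  78.  123.4] [-0.1, 80.8, -35.5]
10.3 [-74.9  78.  119.4] [-0.1, 84.8, -36.6]
7.8 [-75.8  78.  115.3] [-0.1, 88.9, -37.5]
5.3 [-76.5  78.  111.2] [-0.1, 93.0, -38.2]
5 [-76.6  78.  110.8] [-0.1, 93.4, -38.3]
```

apply_moves([
  [0,10,2,0],
  [0,20,2,0],
  [0,26,2,0],
  [0,29,2,0],
  [0,30.8,0,0],
  [0,33.3,-3.5,0],
  [0,35.9,-6.7,0],
  [0,38.7,-9.8,0],
  [0,41.7,-12.7,0],
  [0,44.7,-15.6,0],
  [0,47.9,-18.2,0],
  [0,51.2,-20.8,0],
  [0,54.6,-23.2,0],
  [0,58.1,-25.4,0],
  [0,61.7,-27.5,0],
  [0,65.4,-29.4,0],
  [0,69.1,-31.2,0],
  [0,72.9,-32.8,0],
])

```text
clock: 14.75
tcp_pos: [0.405, 0.6116, 0.1318]
tool_rot: [-0.507, 0.493, -0.493, 0.507]
ft_force: [-1.1, -0.1, 4.9]
gripper_width: 0.0003
```

Run:
```python
from h import *
show()
p,d=eyes.grab_frame('scene'); cv2.imwrite('pics/scene5.png',cv2.resize(p[130:260,300:440,::-1],None,fx=4,fy=4,interpolation=cv2.INTER_CUBIC))
```

```text
t 14.75 tcpF mm [-71.3  78.4 131.8] F [-1.1 -0.   4.9] w 0.0003 jaw ang in fixture deg 0.02 ydir [-0.     0.001 -1.   ]
```

View pics/scene5.png

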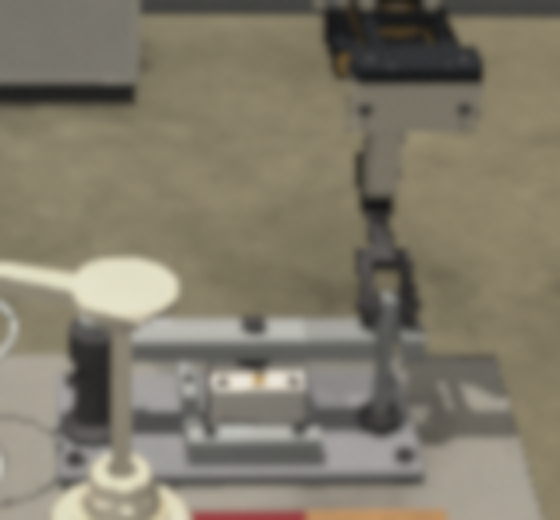

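The lever follows at 4.9 N. Continuing down to the stop.

apply_moves([
  [0,3.9,-1.4,0],
  [0,7.9,-2.7,0],
  [0,11.9,-3.8,0],
  [0,15,-4.5,0],
  [0,17,-4.9,0],
  [0,19,-5.2,0],
  [0,20,-5.4,0],
  [0,20,-5.4,0],
])

```text
clock: 15.47
tcp_pos: [0.3994, 0.6116, 0.1123]
tool_rot: [0.507, -0.493, 0.493, -0.507]
ft_force: [-5.1, -0.3, 7.6]
gripper_width: 0.0003
```

```bash
python3 -c "
from h import *
show()"
```

```text
t 15.47 tcpF mm [-76.9  78.5 112.3] F [-5.1 -0.2  7.6] w 0.0003 jaw ang in fixture deg 0.03 ydir [-0.001  0.001 -1.   ]
```

apply_moves([
  [0,0.8,0,0],
  [0,1.5,0,0],
  [0,2,0,0],
  [0,2,0,0],
])

```text
clock: 15.8
tcp_pos: [0.3992, 0.6117, 0.1107]
tool_rot: [-0.507, 0.493, -0.492, 0.507]
ft_force: [-6.9, -1.3, 9.8]
gripper_width: 0.0001
```

```bash
python3 -c "
from h import *
show()"
```

```text
t 15.8 tcpF mm [-77.1  78.6 110.7] F [-7.  -1.1  9.8] w 0.0001 jaw ang in fixture deg 0.03 ydir [-0.001  0.001 -1.   ]
```

apply_moves([
  [0,0.5,0,0],
  [0,1,0,0],
  [0,1.5,0,0],
  [0,1.5,0,0],
])

```text
clock: 16.13
tcp_pos: [0.3993, 0.6117, 0.1096]
tool_rot: [-0.507, 0.493, -0.492, 0.507]
ft_force: [-7.8, -1.1, 12.3]
gripper_width: 0.0003
```

```bash
python3 -c "
from h import *
show()"
```

```text
t 16.13 tcpF mm [-77.   78.7 109.6] F [-7.9 -0.9 12.3] w 0.0003 jaw ang in fixture deg 0.03 ydir [-0.001  0.001 -1.   ]
```

12 N is well above the 5 N needed to turn it, so the lever is on its stop. I'll lift off, retreat and check.

apply_moves([
  [0,-5,0,0],
  [0,-20,0,0],
  [0,-45,0,0],
  [0,-75,-15,0],
  [20,-95,-40,0],
  [50,-100,-65,0],
  [85,-100,-80,0],
  [120,-100,-90,0],
  [150,-100,-100,0],
  [175,-100,-100,0],
  [185,-100,-100,0],
  [185,-100,-100,0],
])

```text
clock: 17.13
tcp_pos: [0.3055, 0.4223, 0.2096]
tool_rot: [-0.506, 0.493, -0.493, 0.507]
ft_force: [0.3, -0.2, 0.3]
gripper_width: 0.0005
```

Run:
```python
from h import *
show()
p,d=eyes.grab_frame('top'); cv2.imwrite('pics/top6.png',cv2.resize(p[215:315,230:350,::-1],None,fx=6,fy=6,interpolation=cv2.INTER_CUBIC))
g=p.astype(float).mean(2)
L=[]
for v in range(235,300):
    for u in range(230,268):
        if d[v,u]>0:
            F=toF(atdepth('top',u,v,d[v,u]))
            if F[2]>.095 and .068<F[1]<.088 and -.12<F[0]<-.045: L.append(F)
L=np.array(L); vx,vz,x0,z0=cv2.fitLine(L[:,[0,2]].astype(np.float32)*1000,cv2.DIST_HUBER,0,.01,.01).ravel()
print('lever slope deg',np.degrees(np.arctan2(-vz,vx)),x0,z0,'zmax',L[:,2].max(),'minx',L[:,0].min(),len(L))
def fit(a):
    a=np.array(a)[:,:2]*1000
    for _ in range(3):
        vx,vy,x0,y0=cv2.fitLine(a.astype(np.float32),cv2.DIST_HUBER,0,.01,.01).ravel(); r=(a-[x0,y0])@[-vy,vx]; a=a[abs(r)<1.5]
    if vy<0: vx,vy=-vx,-vy
    return 'q %.4f'%(np.arctan2(-vx,vy)), x0-y0*vx/vy, len(a)
for nm,cols,r0,r1 in [('far',[u for u in range(264,318) if not 276<u<300],242,250),('near',range(266,316),252,260)]:
    P=[]
    for u in cols:
        c=g[r0:r1,u]; gr=np.diff(c); i=np.argmax(gr if nm=='far' else -gr)
        i0=max(i-1,0); w=abs(gr[i0:i+2]); P.append(toF(plane('top',u,r0+(np.arange(i0,i0+len(w))@w)/w.sum()+.5,.082)))
    print(nm,fit(P))
p,d=eyes.grab_frame('scene'); cv2.imwrite('pics/scene6.png',cv2.resize(p[150:260,300:440,::-1],None,fx=5,fy=5,interpolation=cv2.INTER_CUBIC))
```

```text
t 17.13 tcpF mm [-176.  -108.1  209.6] F [ 0.3 -0.2  0.3] w 0.0005 jaw ang in fixture deg -0.07 ydir [ 0.001  0.001 -1.   ]
lever slope deg 6.5615892 -81.32879 110.38807 zmax 0.11771034830885307 minx -0.1143469992234262 222
far ('q 0.0070', np.float32(11.883275), 27)
near ('q -0.0005', np.float32(-11.629603), 45)
```

View pics/top6.png

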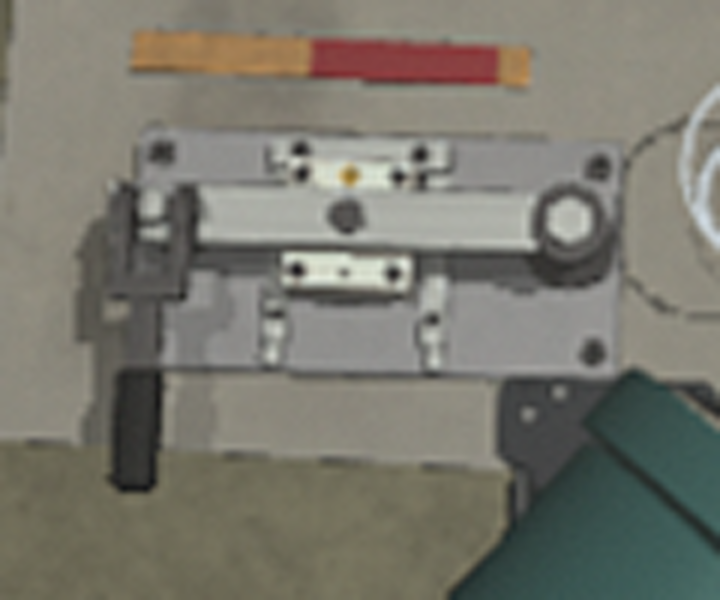

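View pics/scene6.png

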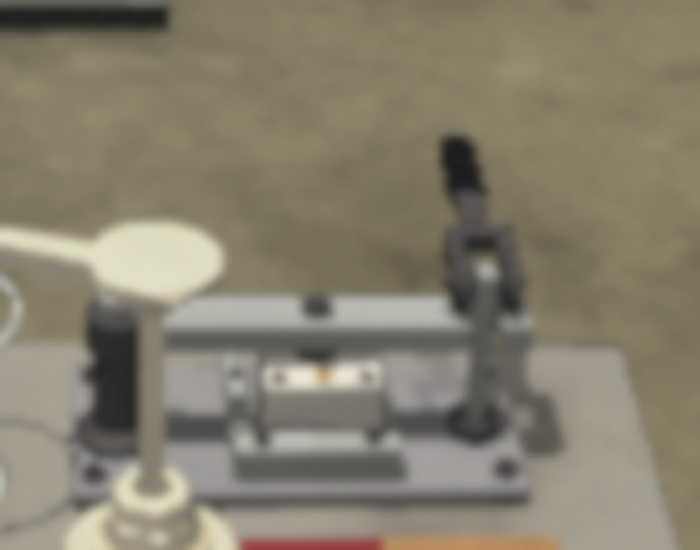

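Run:
```python
from h import *
for zx,zy in [(283,283),(410,291)]:
    print('mould near edge',toF(plane('top',230+(zx+.5)/6-.5,215+(zy+.5)/6-.5,.058)).round(4))
s,_=show(); print(abs(s['qd']).max())
```

```text
mould near edge [-0.0259  0.0281  0.058 ]
mould near edge [-0.0276 -0.0256  0.058 ]
t 17.23 tcpF mm [-175.8 -106.4  208.9] F [1.1 0.5 0.1] w 0.0006 jaw ang in fixture deg -0.04 ydir [ 0.001  0.001 -1.   ]
0.024311151203546905
```

The mould's near edge is at −26 to −27.6 mm, against −27 when home. Everything is in place, so I'm handing in.

```bash
python3 -c "
from h import *
print(ticket.sign_off())"
```

```text
the job is handed in; nothing more can be done
None
```

I pushed the mould home, swung the strap over it until it met its stop, and pressed the cam lever down. The job was handed in at about 17 s of robot time with the arm clear of everything.

| Part | Last check |
|---|---|
| Mould | Near edge at about −26 to −27.6 mm (−27 mm is home). It met the stop at a measured 14 N. |
| Strap | Angle between −0.001 and +0.007 rad from its two edges. It met the stop at about 9 N. |
| Cam lever | About 5–6.5° above level, so roughly 0.93–0.96 rad, and still down after I let go. It needed about 5 N to turn; the last push read 12 N vertically and 8 N sideways. |
| Bystanders | The stirring stick and the cup edge looked unmoved in the last top view. The tape roll and syringe were not rechecked. |

- **Not checked:** I did not measure the strap's pressing force on the mould. It is inferred from the lever being down.
- **Disagreements:**
  - The fingers met the stops 1–2.5 mm further along than I calculated from the plate edges. That is about the calibration error plus some give.
  - The depth camera's lever slope reads about 1.5° steeper than the 5° of its stop.

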